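Tighten the records press by its screw eye

ROBOT

A 7-joint arm with a two-finger parallel gripper is mounted at the origin on the work surface; the furniture and walls round the work are solid. World frame = base frame: x ahead of the robot, y to its left, z up, the work surface at z = 0. Lengths are in m, angles in rad, forces in N, time in s.
With the tool pointing down it reaches from about 0.425 to 0.925 m from the base axis. Payload 6.8 kg.
Tool frame: the origin (TCP) lies on the front face of the gripper's body, between the roots of the fingers; the fingertips stand 73 mm ahead of it and the grasp point (between the pads) lies r.pinch_z ahead of it (r.pinch_z is the distance from the TCP to the grasp point, in m); z points along the fingers, y is the direction in which the jaws open and shut (so a half turn about z gives the same grasp; the last joint's range is limited). The gripper opens to 85 mm and grips with 20 to 120 N. Pads are 22 mm wide; open, the fingers measure 114 mm over their backs; the gripper's body (76 mm by 85 mm) begins 54 mm behind the grasp point. The pads swing forward as they close: fully open they stand 13 mm farther back than shut.
Start: joints at [1.216, 0.477, 0.022, 1.555, -0.011, 1.109, -0.083], TCP at [0.165, -0.655, 0.304] pointing down, gripper open.
Joint ranges: [-2.96, 2.96], [-0.34, 2.1], [-1.41, 1.46], [0.24, 2.44], [-1.37, 4.51], [0.17, 1.92], [-2.96, 2.96]. Speed limits (rad/s): [2.39, 2.39, 3.14, 3.14, 3.14, 3.14, 3.14].

INTERFACE

Orientations are given as a rotation vector (axis times angle).
In Python, from bench import readout, grab_frame, r, search_frame, masks_of, tip_of gives the robot as it stands.
- The arm moves only by the tool step_arm, never from a script. Its argument "commands" is a list of rows, each a list of 7 numbers: the shift along the tool's x, y, z as a fraction of full scale, then the turn, a rotation vector about the tool's x, y, z as a fraction of full scale, then the gripper's target within -1 to 1 (shut at 1, half-way at 0, fully open at -1). In form: [[tx, ty, tz, ax, ay, az, hand], ...]. A call has exactly 10 rows; each row is the pose to reach, as a shift and turn from the pose measured when the call began, along the tool's axes at that moment, turning the shorter way round; what a row does not reach only later rows make up. Full scale, the value 1, is 500 mm for a shift and 360 degrees for a turn. A row lasts 1/8 s, in which the tool goes at most 62.5 mm and 10.7 degrees, less where a joint would pass 70% of its speed; a pose out of reach is approached as far as the arm can. A call with a number of a shift or a turn outside -1 to 1 is refused whole. A call with a gripper value outside its range is refused whole. The fingers move at their own pace and stop on an object; "newtons" is the grip in N (left out, the last holds). Time passes only in rows, so rows that repeat a pose let the fingers close, or fill a call up. It gives the time, the measured TCP pose, the force and the opening at its end, in the units of the state.
- readout.get_obs(): the state, without advancing time (a new reading comes with each control period).
- grab_frame(name): name is "scene" or "top" or "wrist"; returns a dict with "img" (420x560x3 uint8, red, green, blue), "K" (3x3 intrinsics, pixels), "D" ([k1, k2, p1, p2, k3] as OpenCV has them; the pictures are not rectified), "world_to_cam" (4x4, takes a point from world to camera coordinates). Camera axes: x right, y down, z forward; pixel columns grow to the right and rows downward; lengths in m; the calibration is good to about 2 mm. A picture is of the moment at which its call begins. There is no depth.
- r.hand_in(): hands the job in, once; it reports no verdict.
Trained networks look in a picture, given as the dict that the camera call returned (one of the last four; its "shot" number tells which), for a name from the list of things; names that differ only in an ending like _2 or _b are one class to them, and where a whole thing is asked for, a point or a joint stands for the part that bears it (a point fixed in the world has none). Each returns a list of dicts, best first, with "p" (0 to 1); they miss things now and then, are a little off and sometimes report something else, mostly with a low value. They report only what shows in the picture. A call takes as long as a camera call.
- search_frame(thing, picture): "extent" ([centre column, centre row, width, height] in pixels, round what is visible of it).
- masks_of(thing, picture): "pixels" (420x560 bool, what is visible of it) and "extent" ([centre column, centre row, width, height] in pixels, round what is visible of it).
- tip_of(thing, picture): "point" ([column, row] in pixels: a listed point, or the origin of a listed thing).
The state is a dict: "clock": time; "joints": joint angles; "qvel": joint speeds; "tau": joint torques, N m; "tcp_pos": TCP position; "orientation": TCP orientation; "contact_force": force on the tool from outside, world axes, zero at the start; "moment": the same for the moment, N m; "grip_width": finger opening in m.
Only numpy, scipy, OpenCV 4.12 (cv2) and the standard library are available. Lean on these libraries where they do the work, as an engineer would, in place of code of your own. Each camera call takes 0.05 s, during which the arm holds its last target. There are 200 camera calls.

TASK

Tighten the small records press so that its plate clamps the papers: slide the steel turning bar through the screw eye on top and turn the eye clockwise (seen from above) with it until you feel the screw come up tight, taking the bar out and putting it in afresh if you run out of swing. Do not turn or touch the eye with the gripper and do not force the screw once it is tight; then draw the bar out and lay it down flat on the desk, clear of the press, leaving the other things alone.

Things in the scene. Friction and masses are not known exactly. Their poses are not given: they have to be found in the camera images.
- press: records press fixed to the desk: plywood board 110 x 236 x 18 mm, two steel pillars 200 mm apart, and over them a grey bridge 40 mm wide and 236 mm long along the press's y axis (bridge top 135 mm, nuts and brass bush on it to 143 mm). On the papers an aluminium plate 94 x 150 mm is pressed by a screw. Origin: underside of the board, exactly under the vertical screw axis; z up.
- eye_loop: dark steel screw eye on top of the press: flat upright ring, outer diameter 40 mm, hole 23 mm, 14 mm thick along its x axis, on a collar. Origin on the screw axis, 33.5 mm below the hole's centre. Right-hand screw, lead 8 mm a turn, 1.6 to 2.7 rad short of tight at the start; tight is felt as a hard stop. Turns stiffly (0.22 N m dry friction: 2.6 N at 85 mm) and stays where left.
- eye_centre (a point): centre of the eye's hole, on the screw axis, 178.5 mm above the desk when tight and up to 3.5 mm higher when loose. x axis = level axis of the hole (the bar goes through along +x or -x), z up; turns with the eye. The 14 mm rod has about 0.5 rad of sideways play in the hole before it bites.
- bar: turning bar, 200 g, loose on the desk: orange square-section grip 72 mm long (x), 28 mm wide (y), 26 mm high (z) with black ribs, and a steel rod of 14 mm diameter that sticks out 112 mm from the +x end of the grip, its axis 13 mm above the underside; a 19 mm collar 5 mm long is next to the grip. Origin: underside of the grip's centre (not of the whole bar).
- bar_tip (a point): rounded free end of the rod, 148 mm along +x from the grip's centre.
- bar_grip (a point): centre of the orange grip, on the rod's axis; axes as the bar.
- swab_box: white and blue carton 68 x 105 x 60 mm standing on the desk (bystander). Origin under its centre.
- stamp: red self-inking stamp 45 x 71 x 66 mm (bystander). Origin under its centre.
- stapler: dark blue stapler 32 x 128 x 46 mm (bystander). Origin under its centre.
- glue_stick: upright glue stick with green cap, 24 mm diameter, 96 mm high (bystander). Origin under its centre.

How it is judged:
On the way, in this order (a step that is already met when the one before it is completed fails the run):
1. the bar goes through the hole of the eye, tip out on one side and grip on the other (y of bar_tip in the frame of eye_centre between -0.022 and 0.022 m and z of bar_tip in the frame of eye_centre between -0.02 and 0.02 m and y of bar_grip in the frame of eye_centre between -0.045 and 0.045 m and z of bar_grip in the frame of eye_centre between -0.03 and 0.03 m and ((x of bar_tip in the frame of eye_centre above 0.012 m and x of bar_grip in the frame of eye_centre below -0.03 m) or (x of bar_tip in the frame of eye_centre below -0.012 m and x of bar_grip in the frame of eye_centre above 0.03 m))), for 0.1 s.
2. the screw is tight (z of eye_centre in the frame of press below 0.1787 m), for 0.1 s.
At the end, for the whole second after the job is handed in: the screw is tight: the eye's centre no more than 0.2 mm (0.16 rad of turn) above its lowest place, 178.5 mm above the press's underside; the bar lies flat and at rest on the desk, its grip at least 130 mm and its tip at least 120 mm from the press's screw axis (seen from above) (z of eye_centre in the frame of press below 0.1787 m and height (world z) of bar below 0.012 m and height (world z) of bar_tip below 0.035 m and horizontal distance between bar_grip and press above 0.13 m and horizontal distance between bar_tip and press above 0.12 m and linear speed of bar below 0.02 m/s); the robot touches nothing.
It fails at once if the gripper touches the eye with more than 2 N (contact force between any of the fingers, the arm and eye_loop above 2 N).
It fails at once if the bar is forced against the eye with more than 400 N at the loop (about 3 N m on the screw) (contact force between bar and eye_loop above 400 N).
It fails at once if a bystander is moved more than 30 mm (distance of any of swab_box, stamp, stapler, glue_stick from where it was at the start of the episode above 0.03 m).
It also fails if it takes over 72 s, if anything falls off the work surface, if the arm or the gripper's body presses on something with over 40 N, if the wrist force passes 120 N, or if a joint passes its speed limit or range.

## Working session

There is one attempt and no reset: what is moved stays moved. The work goes in short steps, Python scripts to look and compute and a tool call to move; the robot and the scene stay as the last step left them, time stands still between calls to the robot, and variables do not carry over. Pictures are saved under pics/ and viewed, about 8 in all and at most 12, crops included, and the job is handed in when it is done.

Besides the shell and the picture viewer there is one more tool, called after ">>>" in YAML: its name, and indented under it one key for each argument. step_arm: Moves the arm, as the interface text tells. Its arguments: {"type":"object","properties":{"commands":{"type":"array"},"newtons":{"type":"number"}},"required":["commands"]}

```bash
mkdir -p pics; ls; cat > h.py <<'E'
import numpy as np, cv2
from scipy.spatial.transform import Rotation as R
from bench import readout, grab_frame, r, search_frame, masks_of, tip_of
def ray(f,uv):
    p=cv2.undistortPoints(np.array([[uv]],float),f["K"],np.array(f["D"],float))[0,0]
    M=np.array(f["world_to_cam"]);Rm=M[:3,:3];c=-Rm.T@M[:3,3]
    return c,Rm.T@np.array([p[0],p[1],1.])
def atz(f,uv,z):
    c,d=ray(f,uv);return c+d*(z-c[2])/d[2]
def tri(obs):
    A=np.zeros((3,3));b=np.zeros(3)
    for f,uv in obs:
        c,d=ray(f,uv);d=d/np.linalg.norm(d);P=np.eye(3)-np.outer(d,d);A+=P;b+=P@c
    return np.linalg.solve(A,b)
def proj(f,X):
    M=np.array(f["world_to_cam"]);rv=cv2.Rodrigues(M[:3,:3])[0]
    return cv2.projectPoints(np.array(X,float).reshape(-1,1,3),rv,M[:3,3],np.array(f["K"],float),np.array(f["D"],float))[0][:,0]
def save(f,n): cv2.imwrite("pics/"+n+".png",f["img"][:,:,::-1])
E
python3 - <<'E'
from h import *
np.set_printoptions(precision=3,suppress=True)
print(readout.get_obs(),r.pinch_z)
F={n:grab_frame(n) for n in("scene","top","wrist")}
for n,f in F.items(): save(f,n+"0"); M=f["world_to_cam"];print(n,-np.array(M)[:3,:3].T@np.array(M)[:3,3])
H=dict(press=0,eye_loop=.147,eye_centre=.18,bar=0,bar_tip=.013,bar_grip=.013,swab_box=0,stamp=0,stapler=0,glue_stick=0)
for t in H:
    for n in F:
        for d in tip_of(t,F[n])[:1]: print(t,n,np.round(d["point"],1),round(d["p"],2),atz(F[n],d["point"],H[t]))
img=np.hstack([cv2.resize(F[n]["img"],(560,420)) for n in("scene","top")]); cv2.imwrite("pics/a.png",cv2.resize(img,(800,300))[:,:,::-1])
E
```

```text
pics
{'clock': 0.0, 'joints': array([ 1.216,  0.478,  0.022,  1.556, -0.011,  1.109, -0.083]), 'qvel': array([ 0.001,  0.   , -0.   , -0.001, -0.001, -0.001, -0.   ]), 'tau': array([  0.   , -59.645,   1.608, -28.119,   0.013,   0.009,  -0.   ]), 'tcp_pos': array([ 0.165, -0.654,  0.303]), 'orientation': array([-3.116, -0.387,  0.001]), 'contact_force': array([0.531, 0.785, 0.061]), 'moment': array([ 0.041,  0.027, -0.028]), 'grip_width': 0.08558174379199289} 0.0539
scene [-0.431 -0.826  0.881]
top [ 0.338 -0.042  1.434]
wrist [ 0.232 -0.636  0.374]
press scene [257.4 220.7] 0.64 [0.5   0.111 0.   ]
press top [240.1 180.3] 0.86 [0.507 0.104 0.   ]
eye_loop scene [197.5 203.1] 0.43 [0.287 0.146 0.147]
eye_loop top [231.9 174.7] 0.56 [0.505 0.113 0.147]
eye_centre scene [259.5 172.4] 0.52 [0.507 0.107 0.18 ]
eye_centre top [230.3 171.7] 0.53 [0.51  0.114 0.18 ]
bar scene [354.2 275. ] 0.96 [ 0.495 -0.286  0.   ]
bar top [360.3 186.5] 0.68 [ 0.495 -0.283  0.   ]
bar_tip scene [304.8 274.7] 0.56 [ 0.385 -0.192  0.013]
bar_tip top [336.3 220.2] 0.78 [ 0.385 -0.206  0.013]
bar_grip scene [350.  270.3] 0.91 [ 0.49  -0.273  0.013]
bar_grip top [360.8 187.5] 0.7 [ 0.49  -0.282  0.013]
swab_box scene [197.4 201. ] 0.74 [0.44  0.352 0.   ]
swab_box top [164.4 204.2] 0.82 [0.425 0.347 0.   ]
stamp scene [400.3 295. ] 0.61 [ 0.513 -0.427  0.   ]
stamp top [176.9 167.4] 0.66 [0.545 0.31  0.   ]
stapler scene [379.2 312.3] 0.75 [ 0.416 -0.421  0.   ]
stapler top [400.5 208.3] 0.75 [ 0.428 -0.412  0.   ]
glue_stick scene [400.6 292.5] 0.66 [ 0.522 -0.422 -0.   ]
glue_stick top [403.3 177.6] 0.47 [ 0.527 -0.421  0.   ]
```

View pics/scene0.png

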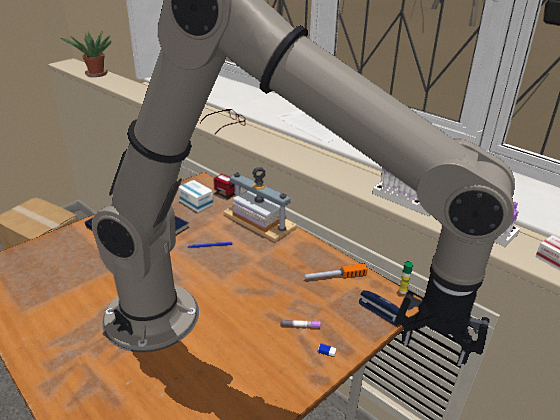

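```bash
python3 - <<'E'
import cv2
a=cv2.imread("pics/top0.png")[120:260,130:430];cv2.imwrite("pics/top0c.png",cv2.resize(a,(800,373),interpolation=cv2.INTER_CUBIC))
E
```

```text
(no output)
```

View pics/top0c.png

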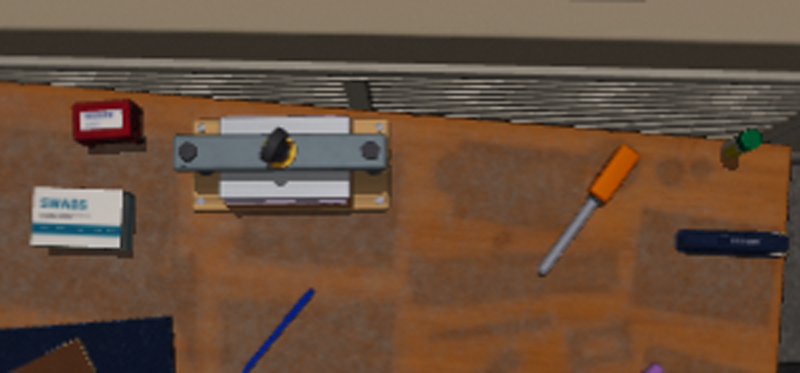

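>>> step_arm:
  commands:
    - [0.1,-0.1,-0.02,0,0,0,-1]
    - [0.2,-0.2,-0.04,0,0,0,-1]
    - [0.3,-0.3,-0.06,0,0,0,-1]
    - [0.4,-0.4,-0.08,0,0,0,-1]
    - [0.5,-0.5,-0.1,0,0,0,-1]
    - [0.58,-0.57,-0.1,0,0,0,-1]
    - [0.63,-0.62,-0.1,0,0,0,-1]
    - [0.64,-0.63,-0.1,0,0,0,-1]
    - [0.64,-0.63,-0.1,0,0,0,-1]
    - [0.64,-0.63,-0.1,0,0,0,-1]

```text
clock: 2.9
tcp_pos: [0.3972, -0.2727, 0.3538]
orientation: [3.118, 0.382, -0.001]
contact_force: [-0.3, -0.3, 0.4]
grip_width: 0.0852
```

```bash
python3 - <<'E'
from h import *
np.set_printoptions(precision=3,suppress=True)
o=readout.get_obs();print(o)
F={n:grab_frame(n) for n in("scene","top","wrist")}
f=F["wrist"];save(f,"w1");print(f["K"],f["world_to_cam"])
H=dict(bar=0,bar_tip=.013,bar_grip=.013,eye_centre=.18)
for t in H:
    for n in F:
        for d in tip_of(t,F[n])[:1]: print(t,n,np.round(d["point"],1),round(d["p"],2),atz(F[n],d["point"],H[t]))
for n in ("top","wrist"):
    m=masks_of("bar",F[n])
    if m:
        ys,xs=np.nonzero(m[0]["pixels"]);P=np.array([atz(F[n],(x,y),.013) for x,y in list(zip(xs,ys))[::5]])[:,:2]
        c=P.mean(0);u,s,v=np.linalg.svd(P-c);q=(P-c)@v[0];print(n,c,v[0],np.ptp(q),c+v[0]*q.min(),c+v[0]*q.max())
E
```

```text
{'clock': 2.9, 'joints': array([ 0.68 ,  0.12 , -0.226,  1.929,  0.031,  1.096, -0.886]), 'qvel': array([ 0.01 ,  0.001,  0.004,  0.   , -0.004, -0.001, -0.003]), 'tau': array([ -0.868, -36.237,  -1.1  , -28.017,  -0.05 ,  -0.005,  -0.   ]), 'tcp_pos': array([ 0.397, -0.273,  0.354]), 'orientation': array([ 3.118,  0.382, -0.001]), 'contact_force': array([-0.293, -0.301,  0.354]), 'moment': array([-0.009, -0.016, -0.042]), 'grip_width': 0.08519363753362347}
[[308.441   0.    277.754]
 [  0.    308.441 209.749]
 [  0.      0.      1.   ]] [[ 0.241 -0.971 -0.001 -0.359]
 [-0.934 -0.232  0.273  0.259]
 [-0.265 -0.065 -0.962  0.515]
 [ 0.     0.     0.     1.   ]]
bar scene [354.3 274.5] 0.67 [ 0.497 -0.285  0.   ]
bar top [359.8 182.6] 0.6 [ 0.508 -0.281  0.   ]
bar wrist [301.4  99.4] 0.81 [ 0.501 -0.278  0.   ]
bar_tip scene [300.4 277.4] 0.71 [ 0.368 -0.191  0.013]
bar_tip top [335.5 223.3] 0.69 [ 0.375 -0.203  0.013]
bar_tip wrist [216.8 173.6] 0.92 [ 0.381 -0.191  0.013]
bar_grip scene [354.8 269.9] 0.6 [ 0.501 -0.282  0.013]
bar_grip top [362.6 182.7] 0.53 [ 0.506 -0.288  0.013]
bar_grip wrist [299.1  97. ] 0.69 [ 0.502 -0.273  0.013]
eye_centre scene [255.8 171.7] 0.71 [0.502 0.119 0.18 ]
eye_centre top [232.1 172.9] 0.6 [0.506 0.109 0.18 ]
top [0.524 0.125] [-0.982  0.186] 0.037862119086209206 [0.543 0.121] [0.506 0.128]
wrist [ 0.472 -0.257] [-0.811  0.585] 0.18524317676785657 [ 0.531 -0.3  ] [ 0.381 -0.192]
```

View pics/w1.png

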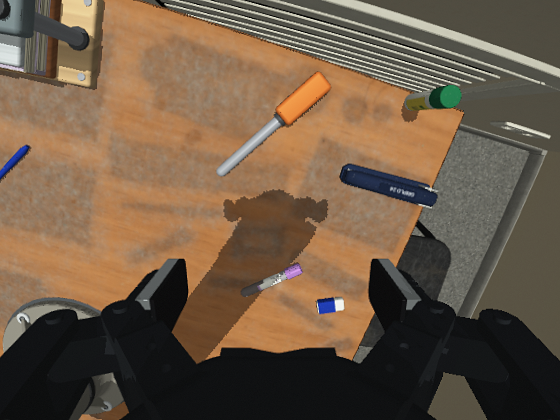

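>>> step_arm:
  commands:
    - [0.03,-0.1,-0.02,0,0,0,-1]
    - [0.06,-0.2,-0.05,0,0,0,-1]
    - [0.1,-0.32,-0.08,0,0,0,-1]
    - [0.13,-0.43,-0.1,0,0,0,-1]
    - [0.17,-0.54,-0.13,0,0,0,-1]
    - [0.2,-0.62,-0.13,0,0,0,-1]
    - [0.22,-0.67,-0.13,0,0,0,-1]
    - [0.22,-0.69,-0.13,0,0,0,-1]
    - [0.22,-0.69,-0.13,0,0,0,-1]
    - [0.22,-0.69,-0.13,0,0,0,-1]

```text
clock: 5.0
tcp_pos: [0.4207, 0.0892, 0.4188]
orientation: [3.118, 0.384, -0.001]
contact_force: [0.3, 0.2, -0.5]
grip_width: 0.0854
```

```bash
python3 - <<'E'
from h import *
np.set_printoptions(precision=3,suppress=True)
o=readout.get_obs();print(o["tcp_pos"],o["orientation"],o["joints"])
F={n:grab_frame(n) for n in("scene","top","wrist")}
f=F["wrist"];save(f,"w2")
H=dict(press=0,eye_loop=.147,eye_centre=.18,stamp=0,swab_box=0)
for t in H:
    for n in F:
        for d in tip_of(t,F[n])[:1]: print(t,n,np.round(d["point"],1),round(d["p"],2),atz(F[n],d["point"],H[t]))
m=masks_of("eye_loop",f);print(m[0]["extent"] if m else 0)
u,v=[int(a) for a in m[0]["extent"][:2]] if m else (280,210)
a=f["img"][max(0,v-70):v+70,max(0,u-93):u+93,::-1];cv2.imwrite("pics/w2c.png",cv2.resize(a,(744,560),interpolation=cv2.INTER_CUBIC));print(max(0,u-93),max(0,v-70))
E
```

```text
[0.421 0.089 0.419] [ 3.118  0.384 -0.001] [ 0.286 -0.004 -0.625  1.91  -0.002  1.235 -1.664]
press scene [259.2 222.3] 0.74 [0.497 0.1   0.   ]
press top [240.5 179.1] 0.6 [0.511 0.102 0.   ]
press wrist [281.2 112.3] 0.6 [0.504 0.106 0.   ]
eye_loop scene [258.1 183.2] 0.73 [0.497 0.103 0.147]
eye_loop top [231.1 174.2] 0.44 [0.507 0.115 0.147]
eye_loop wrist [278.2 108.5] 0.83 [0.502 0.11  0.147]
eye_centre scene [257.7 169.7] 0.7 [0.516 0.124 0.18 ]
eye_centre top [231.9 171.8] 0.54 [0.509 0.109 0.18 ]
eye_centre wrist [278.9 106.3] 0.81 [0.503 0.11  0.18 ]
stamp scene [225.6 192.8] 0.69 [0.548 0.324 0.   ]
stamp top [175.7 169.8] 0.86 [0.537 0.314 0.   ]
stamp wrist [145.3  50. ] 0.7 [ 0.544  0.322 -0.   ]
swab_box scene [194.7 202.9] 0.86 [0.425 0.349 0.   ]
swab_box top [163.5 204.8] 0.83 [0.423 0.35  0.   ]
swab_box wrist [116.7 124.1] 0.87 [0.427 0.351 0.   ]
[280.6, 106.0, 37.9, 36.9]
187 36
```

View pics/w2.png

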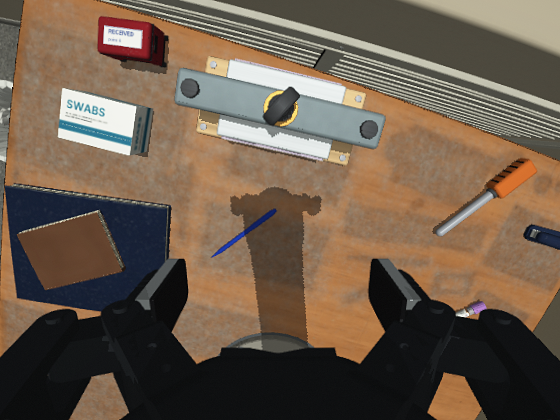

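View pics/w2c.png

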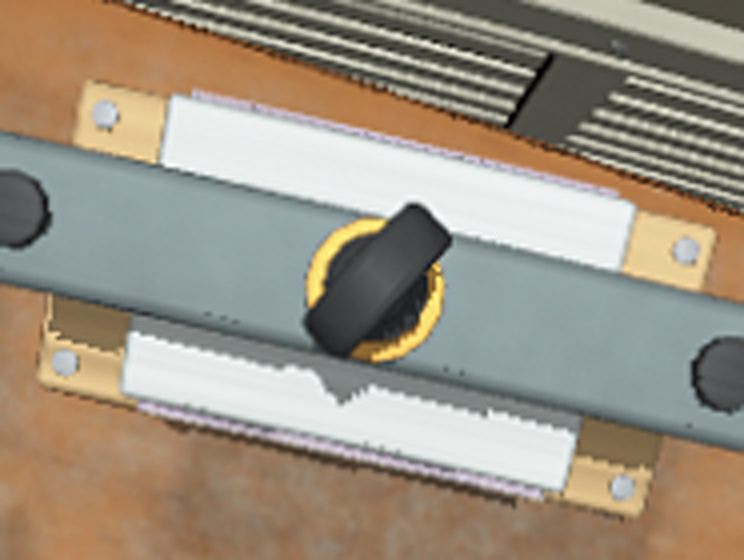

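```bash
python3 - <<'E'
from h import *
np.set_printoptions(precision=3,suppress=True)
f=grab_frame("wrist");t=grab_frame("top")
g=lambda x,y:(187+x/4,36+y/4)
a=atz(f,g(327,334),.18);b=atz(f,g(432,222),.18);d=b-a;print("ring",a,b,(a+b)/2,np.linalg.norm(d),"plane yaw",np.arctan2(d[1],d[0]),"psi",np.arctan2(d[1],d[0])+np.pi/2)
a=atz(f,g(8,208),.143);b=atz(f,g(727,375),.143);print("nuts",a,b,(a+b)/2,np.linalg.norm(b-a))
for z in(0,.1,.2,.3): print(z,"top light line",atz(t,(242,143.5),z),atz(t,(242,137),z), "wrist desk edge",atz(f,(450,125),z),"w light",[atz(f,p,z)[:2] for p in((450,72),(450,45))])
m=np.hstack([t["img"][60:200,160:346],f["img"][:140,340:526]])[:,:,::-1]
cv2.imwrite("pics/wall.png",cv2.resize(m,(800,300)))
E
```

```text
ring [0.489 0.118 0.18 ] [0.52 0.1  0.18] [0.504 0.109 0.18 ] 0.035972084597118335 plane yaw -0.5248077353369102 psi 1.0459885914579865
nuts [0.5   0.209 0.143] [0.505 0.01  0.143] [0.503 0.11  0.143] 0.1990661165214213
0 top light line [0.627 0.101 0.   ] [0.648 0.102 0.   ] wrist desk edge [ 0.553 -0.153  0.   ] w light [array([ 0.626, -0.124]), array([ 0.662, -0.111])]
0.1 top light line [0.607 0.091 0.1  ] [0.627 0.092 0.1  ] wrist desk edge [ 0.539 -0.099  0.1  ] w light [array([ 0.598, -0.077]), array([ 0.626, -0.066])]
0.2 top light line [0.587 0.081 0.2  ] [0.605 0.082 0.2  ] wrist desk edge [ 0.526 -0.046  0.2  ] w light [array([ 0.569, -0.029]), array([ 0.59 , -0.021])]
0.3 top light line [0.566 0.071 0.3  ] [0.583 0.072 0.3  ] wrist desk edge [0.513 0.007 0.3  ] w light [array([0.541, 0.018]), array([0.555, 0.024])]
```

View pics/wall.png

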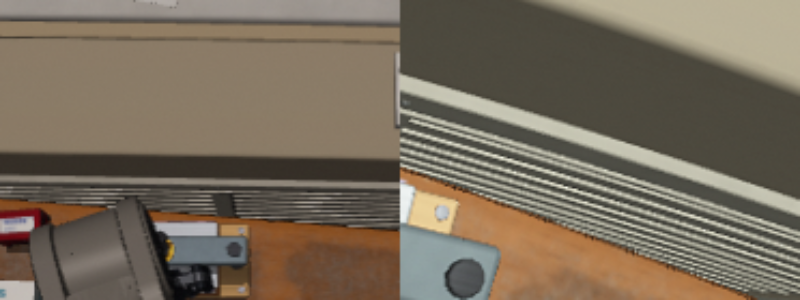

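```bash
python3 - <<'E'
from h import *
np.set_printoptions(precision=3,suppress=True)
s=grab_frame("scene");t=grab_frame("top")
for name,rowL,rowR in(("tanlow",77.7,79),("tantop",70,71.5),("darktop",131,134),("darkbot",142,145.5)):
  for z in(-.2,0,.1,.2,.3,.4,.5):
    A=atz(t,(170,rowL),z);B=atz(t,(340,rowR),z)
    print(name,z,A[:2],B[:2],proj(s,[A,B,A+2*(B-A)]).round(0).tolist())
a=s["img"][110:290,190:430,::-1];cv2.imwrite("pics/s3.png",cv2.resize(a,(800,600),interpolation=cv2.INTER_CUBIC))
E
```

```text
tanlow -0.2 [0.914 0.4  ] [ 0.918 -0.238] [[277.0, 196.0], [404.0, 257.0], [582.0, 344.0]]
tanlow 0 [0.843 0.346] [ 0.847 -0.214] [[276.0, 165.0], [396.0, 217.0], [566.0, 292.0]]
tanlow 0.1 [0.808 0.319] [ 0.811 -0.202] [[276.0, 147.0], [392.0, 194.0], [556.0, 263.0]]
tanlow 0.2 [0.773 0.292] [ 0.776 -0.19 ] [[275.0, 127.0], [388.0, 170.0], [545.0, 230.0]]
tanlow 0.3 [0.737 0.265] [ 0.74  -0.178] [[274.0, 105.0], [382.0, 142.0], [533.0, 195.0]]
tanlow 0.4 [0.702 0.238] [ 0.705 -0.166] [[273.0, 81.0], [377.0, 112.0], [519.0, 157.0]]
tanlow 0.5 [0.667 0.211] [ 0.669 -0.154] [[272.0, 54.0], [370.0, 80.0], [503.0, 116.0]]
tantop -0.2 [0.944 0.401] [ 0.947 -0.237] [[282.0, 193.0], [408.0, 254.0], [585.0, 339.0]]
tantop 0 [0.869 0.347] [ 0.872 -0.213] [[280.0, 163.0], [400.0, 214.0], [568.0, 288.0]]
tantop 0.1 [0.832 0.32 ] [ 0.835 -0.201] [[280.0, 145.0], [396.0, 192.0], [558.0, 259.0]]
tantop 0.2 [0.795 0.293] [ 0.798 -0.189] [[279.0, 125.0], [391.0, 167.0], [547.0, 227.0]]
tantop 0.3 [0.758 0.266] [ 0.76  -0.177] [[278.0, 104.0], [386.0, 140.0], [535.0, 193.0]]
tantop 0.4 [0.721 0.238] 
[... 715 characters left out ...]
206] [ 0.55  -0.155] [[246.0, 62.0], [345.0, 89.0], [482.0, 130.0]]
darkbot -0.2 [0.669 0.389] [ 0.667 -0.24 ] [[239.0, 219.0], [366.0, 291.0], [555.0, 396.0]]
darkbot 0 [0.628 0.336] [ 0.627 -0.216] [[239.0, 184.0], [360.0, 245.0], [539.0, 335.0]]
darkbot 0.1 [0.608 0.31 ] [ 0.606 -0.204] [[239.0, 164.0], [357.0, 219.0], [529.0, 301.0]]
darkbot 0.2 [0.588 0.284] [ 0.586 -0.192] [[240.0, 143.0], [353.0, 192.0], [518.0, 264.0]]
darkbot 0.3 [0.567 0.257] [ 0.566 -0.179] [[240.0, 119.0], [349.0, 161.0], [506.0, 223.0]]
darkbot 0.4 [0.547 0.231] [ 0.546 -0.167] [[240.0, 92.0], [344.0, 128.0], [492.0, 180.0]]
darkbot 0.5 [0.527 0.205] [ 0.526 -0.155] [[240.0, 63.0], [339.0, 91.0], [477.0, 133.0]]
```

View pics/s3.png

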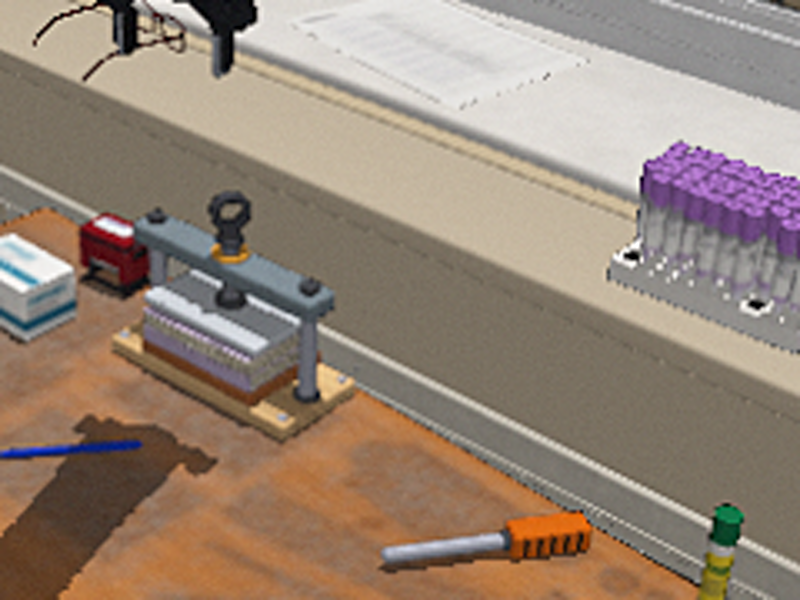

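>>> step_arm:
  commands:
    - [0,0.08,0.03,0,0,-0.028,-1]
    - [0,0.16,0.06,0,0,-0.056,-1]
    - [0,0.25,0.1,0,0,-0.084,-1]
    - [-0.01,0.34,0.14,0,0,-0.112,-1]
    - [-0.01,0.43,0.18,0,0,-0.14,-1]
    - [-0.01,0.52,0.22,0,0,-0.168,-1]
    - [-0.02,0.61,0.26,0,0,-0.196,-1]
    - [-0.02,0.69,0.3,0,0,-0.224,-1]
    - [-0.02,0.74,0.33,0,0,-0.252,-1]
    - [-0.023,0.753,0.338,0,0,-0.28,-1]

```text
clock: 7.4
tcp_pos: [0.501, -0.2795, 0.2483]
orientation: [-1.684, -2.65, 0.0]
contact_force: [-0.4, 0.0, -0.0]
grip_width: 0.0853
```

```bash
cat >> h.py <<'E'
def cmd(p,yaw):
    """TCP target world p, tool down with x at yaw -> row numbers"""
    o=readout.get_obs();Ro=R.from_rotvec(o["orientation"]);x=Ro.as_matrix()[:,0]
    T=R.from_euler("z",yaw)*R.from_euler("x",np.pi)
    print("now",o["clock"],o["tcp_pos"],"yaw",np.arctan2(x[1],x[0]),"j",o["joints"],"F",o["contact_force"],"M",o["moment"],o["grip_width"])
    print("row",((Ro.inv().apply(np.array(p)-o["tcp_pos"]))/.5).round(4),((Ro.inv()*T).as_rotvec()/(2*np.pi)).round(4))
np.set_printoptions(precision=3,suppress=True)
E
python3 -c "
from h import *
cmd([.501,-.279,.2],2.517)"
```

```text
now 7.4 [ 0.501 -0.279  0.248] yaw 2.0091298556155053 j [ 0.776  0.415 -0.479  1.831  0.23   0.953  0.636] F [-0.386  0.001 -0.033] M [0.022 0.007 0.024] 0.08531605202114602
row [0.001 0.001 0.097] [-0.    -0.    -0.081]
```

>>> step_arm:
  commands:
    - [0,0,0.03,0,0,-0.028,-1]
    - [0,0,0.07,0,0,-0.055,-1]
    - [0,0,0.11,0,0,-0.081,-1]
    - [0,0,0.15,0,0,-0.081,-1]
    - [0.001,0.001,0.177,0,0,-0.081,-1]
    - [0.001,0.001,0.177,0,0,-0.081,-1]
    - [0.001,0.001,0.177,0,0,-0.081,-1]
    - [0.001,0.001,0.177,0,0,-0.081,-1]
    - [0.001,0.001,0.177,0,0,-0.081,-1]
    - [0.001,0.001,0.177,0,0,-0.081,-1]

```text
clock: 8.65
tcp_pos: [0.5012, -0.2788, 0.1601]
orientation: [-0.964, -2.989, -0.0]
contact_force: [-0.2, 0.3, 0.2]
grip_width: 0.0855
```

```bash
python3 - <<'E'
from h import *
f=grab_frame("wrist");save(f,"w4")
for t in("bar_tip","bar_grip"):
    for d in tip_of(t,f)[:1]: print(t,d["point"],round(d["p"],2),atz(f,d["point"],.013))
m=masks_of("bar",f)
if m:
    ys,xs=np.nonzero(m[0]["pixels"]);P=np.array([atz(f,(x,y),.013) for x,y in list(zip(xs,ys))[::5]])[:,:2]
    c=P.mean(0);u,s,v=np.linalg.svd(P-c,full_matrices=False);q=(P-c)@v[0];print(m[0]["extent"],c,v[0],np.arctan2(v[0][1],v[0][0]),np.ptp(q),c+v[0]*q.min(),c+v[0]*q.max())
cmd([.501,-.279,.076],2.517)
E
```

```text
bar_grip [278.6, 216.7] 0.66 [ 0.5   -0.276  0.013]
[277.3, 135.3, 46.4, 268.9] [ 0.464 -0.252] [ 0.814 -0.58 ] -0.6192140589055998 0.18451547466310264 [ 0.383 -0.194] [ 0.533 -0.301]
now 8.85 [ 0.501 -0.279  0.16 ] yaw 2.51804568492913 j [ 0.815  0.548 -0.541  1.891  0.38   0.808  1.018] F [-0.646  0.415  1.289] M [ 0.007 -0.     0.004] 0.0855150635170237
row [-0.001 -0.001  0.168] [-0. -0.  0.]
```

View pics/w4.png

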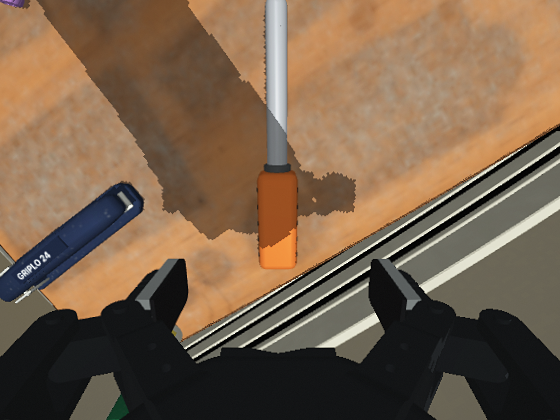

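>>> step_arm:
  commands:
    - [0,0,0.06,0,0,0,-1]
    - [0,0,0.12,0,0,0,-1]
    - [0,0,0.16,0,0,0,-1]
    - [0,0,0.168,0,0,0,-1]
    - [0,0,0.168,0,0,0,1]
    - [0,0,0.168,0,0,0,1]
    - [0,0,0.168,0,0,0,1]
    - [0,0,0.168,0,0,0,1]
    - [0,0,0.168,0,0,0,1]
    - [0,0,0.168,0,0,0,1]
  newtons: 80

```text
clock: 10.1
tcp_pos: [0.5016, -0.279, 0.0769]
orientation: [-0.964, -2.99, 0.001]
contact_force: [-0.9, -0.0, 5.7]
grip_width: 0.0262
```

```bash
python3 -c "
from h import *
cmd([.501,-.279,.36],2.517)"
```

```text
now 10.1 [ 0.502 -0.279  0.077] yaw 2.517881819207556 j [ 0.758  0.667 -0.471  1.924  0.474  0.662  0.94 ] F [-0.859 -0.016  5.655] M [0.06  0.209 0.021] 0.026197353182525206
row [ 0.001 -0.001 -0.566] [-0. -0.  0.]
```

>>> step_arm:
  commands:
    - [0,0,-0.1,0,0,0,1]
    - [0,0,-0.2,0,0,0,1]
    - [0,0,-0.3,0,0,-0.01,1]
    - [0.02,0.03,-0.4,0,0,-0.02,1]
    - [0.05,0.09,-0.5,0,0,-0.04,1]
    - [0.09,0.17,-0.55,0,0,-0.06,1]
    - [0.13,0.26,-0.566,0,0,-0.08,1]
    - [0.17,0.35,-0.566,0,0,-0.1,1]
    - [0.21,0.43,-0.566,0,0,-0.12,1]
    - [0.24,0.49,-0.566,0,0,-0.13,1]

```text
clock: 11.35
tcp_pos: [0.5469, -0.0077, 0.3598]
orientation: [0.31, -3.126, 0.0]
contact_force: [-0.6, -0.9, -2.2]
grip_width: 0.0265
```

```bash
python3 -c "
from h import *
cmd([.590,.261,.33],4.188)"
```

```text
now 11.35 [ 0.547 -0.008  0.36 ] yaw -2.9438861822972027 j [ 0.63   0.341 -0.906  1.75   0.287  1.191  1.412] F [-0.575 -0.857 -2.155] M [-0.069 -0.032  0.006] 0.026498518398414418
row [-0.19   0.51   0.059] [ 0.    -0.    -0.135]
```

>>> step_arm:
  commands:
    - [-0.02,0.06,0,0,0,-0.02,1]
    - [-0.04,0.12,0,0,0,-0.04,1]
    - [-0.06,0.18,0,0,0,-0.06,1]
    - [-0.09,0.25,0,0,0,-0.08,1]
    - [-0.12,0.32,0,0,0,-0.1,1]
    - [-0.14,0.39,0.01,0,0,-0.12,1]
    - [-0.17,0.45,0.03,0,0,-0.135,1]
    - [-0.18,0.49,0.05,0,0,-0.135,1]
    - [-0.19,0.51,0.059,0,0,-0.135,1]
    - [-0.19,0.51,0.059,0,0,-0.135,1]

```text
clock: 12.6
tcp_pos: [0.5899, 0.2611, 0.3298]
orientation: [1.569, -2.72, -0.0]
contact_force: [0.5, -0.3, -1.9]
grip_width: 0.0259
```

```bash
python3 - <<'E'
from h import *
f=grab_frame("wrist");t=grab_frame("top");s=grab_frame("scene");save(f,"w5")
a=np.hstack([f["img"],s["img"]]);cv2.imwrite("pics/c5.png",cv2.resize(a,(800,300),interpolation=cv2.INTER_AREA)[:,:,::-1])
for n,g in(("w",f),("s",s),("t",t)):
  for k in("bar_tip","bar_grip","eye_centre","press"):
    for d in tip_of(k,g)[:1]: print(n,k,np.round(d["point"],1),round(d["p"],2),atz(g,d["point"],dict(eye_centre=.181,press=0).get(k,.267)))
cmd([.590,.261,.245],4.188)
E
```

```text
w bar_tip [329.8 201.1] 0.46 [0.552 0.243 0.267]
w bar_grip [278.2 271.9] 0.83 [0.59  0.262 0.267]
s bar_tip [251.9 142.8] 0.61 [0.513 0.146 0.267]
s eye_centre [257.2 169.9] 0.49 [0.513 0.123 0.181]
s press [258.5 221.7] 0.82 [0.498 0.104 0.   ]
t eye_centre [174.  167.6] 0.72 [0.518 0.274 0.181]
now 13.35 [0.59  0.261 0.33 ] yaw -2.095584751923536 j [ 0.172  0.608 -1.03   1.552  0.535  1.289  1.686] F [ 0.896  0.191 -1.544] M [ 0.078 -0.042  0.044] 0.026355884713724
row [-0.   -0.    0.17] [ 0. -0. -0.]
```

View pics/w5.png

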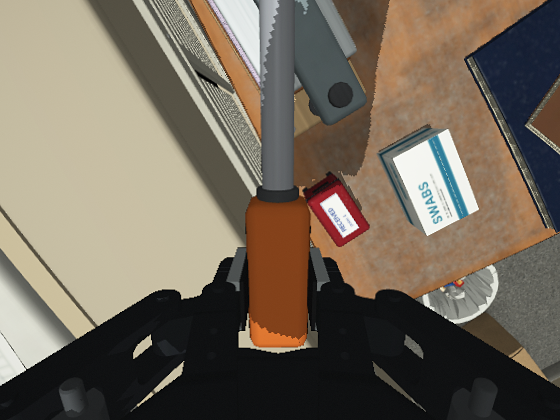

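>>> step_arm:
  commands:
    - [0,0,0.04,0,0,0,1]
    - [0,0,0.08,0,0,0,1]
    - [0,0,0.12,0,0,0,1]
    - [0,0,0.15,0,0,0,1]
    - [0,0,0.17,0,0,0,1]
    - [0,0,0.17,0,0,0,1]
    - [0,0,0.17,0,0,0,1]
    - [0,0,0.17,0,0,0,1]
    - [0,0,0.17,0,0,0,1]
    - [0,0,0.17,0,0,0,1]

```text
clock: 14.6
tcp_pos: [0.59, 0.2609, 0.2454]
orientation: [1.569, -2.722, 0.0]
contact_force: [0.5, 0.6, -1.5]
grip_width: 0.0264
```

```bash
python3 - <<'E'
from h import *
f=grab_frame("wrist");s=grab_frame("scene");t=grab_frame("top")
o=readout.get_obs();x=R.from_rotvec(o["orientation"]).as_matrix()[:,0]
g=o["tcp_pos"]-[0,0,.064];tip=g+.148*x;E=np.array([.5035,.1095,.181])
n=np.array([np.cos(1.046),np.sin(1.046),0]);pl=np.array([-n[1],n[0],0])
def ring(rad,off): return np.array([E+off*n+rad*(np.cos(a)*pl+np.sin(a)*np.array([0,0,1])) for a in np.linspace(0,6.28,40)])
def draw(fr,box,k,name):
    u0,v0,w,h=box;im=cv2.resize(np.ascontiguousarray(fr["img"][v0:v0+h,u0:u0+w,::-1]),(w*k,h*k),interpolation=cv2.INTER_CUBIC)
    for X,c in((ring(.0115,-.007),(0,255,0)),(ring(.02,-.007),(0,255,255)),(tip+.007*0+np.linspace(0,-.1,20)[:,None]*x,(0,0,255))):
        for p in proj(fr,X): cv2.circle(im,tuple(int(q) for q in((p[0]-u0+.5)*k,(p[1]-v0+.5)*k)),1,c,-1)
    return im
a=draw(s,(225,145,66,75),6,"s");b=draw(f,(238,0,66,75),6,"f")
cv2.imwrite("pics/c6.png",np.hstack([a,b]))
for nm,fr in(("s",s),("w",f),("t",t)):
  for k in("bar_tip","eye_centre"):
    for d in tip_of(k,fr)[:1]: print(nm,k,np.round(d["point"],1),round(d["p"],2))
  print(nm,proj(fr,[tip,E]).round(1).tolist())
print(g,tip);cmd([.590,.261,.245],4.188)
E
```

```text
s bar_tip [253.2 168.7] 0.48
s eye_centre [257.8 171.2] 0.62
s [[255.7, 168.5], [258.2, 172.3]]
w [[276.8, -94.5], [273.8, -168.4]]
t [[223.6, 169.3], [231.7, 173.8]]
[0.59  0.261 0.181] [0.516 0.133 0.181]
now 15.05 [0.59  0.261 0.245] yaw -2.095677598368477 j [ 0.145  0.684 -0.98   1.639  0.611  1.156  1.628] F [-0.346 -0.241 -1.528] M [ 0.058 -0.001  0.03 ] 0.026691221553602557
row [-0. -0.  0.] [ 0. -0. -0.]
```

View pics/c6.png

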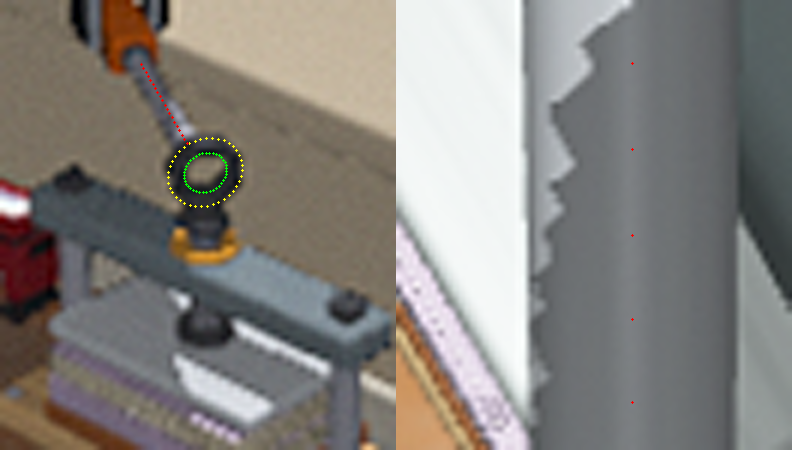

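>>> step_arm:
  commands:
    - [0.01,0.002,0.002,0,0,0,1]
    - [0.02,0.002,0.002,0,0,0,1]
    - [0.03,0.002,0.002,0,0,0,1]
    - [0.04,0.002,0.002,0,0,0,1]
    - [0.05,0.002,0.002,0,0,0,1]
    - [0.06,0.002,0.002,0,0,0,1]
    - [0.07,0.002,0.002,0,0,0,1]
    - [0.08,0.002,0.002,0,0,0,1]
    - [0.09,0.002,0.002,0,0,0,1]
    - [0.1,0.002,0.002,0,0,0,1]

```text
clock: 16.3
tcp_pos: [0.5639, 0.2179, 0.2443]
orientation: [1.569, -2.721, -0.0]
contact_force: [0.7, 0.1, -1.8]
grip_width: 0.0267
```

```bash
python3 - <<'E'
from h import *
s=grab_frame("scene")
cmd([.5035+.08*.5,.1095+.08*.866,.244],4.188)
cv2.imwrite("pics/c7.png",cv2.resize(s["img"][120:210,200:320,::-1],(800,600),interpolation=cv2.INTER_CUBIC))
E
```

```text
now 16.35 [0.564 0.217 0.244] yaw -2.096063093407956 j [ 0.242  0.63  -1.007  1.739  0.59   1.11   1.661] F [-0.123 -0.994 -2.144] M [ 0.003 -0.006  0.042] 0.02663902785187873
row [ 0.087 -0.004  0.   ] [ 0. -0. -0.]
```

View pics/c7.png

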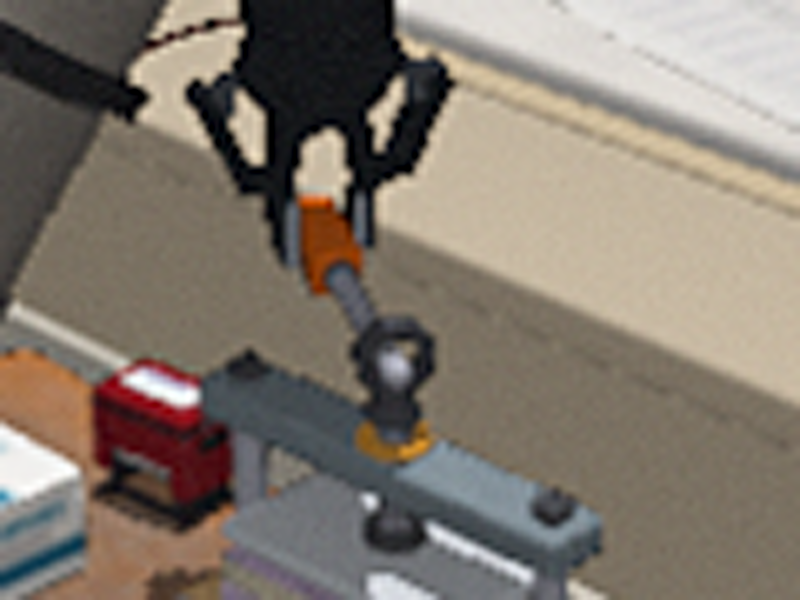

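>>> step_arm:
  commands:
    - [0.02,0,0,0,0,0,1]
    - [0.04,0,0,0,0,0,1]
    - [0.06,0,0,0,0,0,1]
    - [0.08,0,0,0,0,0,1]
    - [0.087,-0.002,0,0,0,0,1]
    - [0.0878,-0.018,0,0,0,0.016,1]
    - [0.09,-0.034,0,0,0,0.032,1]
    - [0.094,-0.049,0,0,0,0.048,1]
    - [0.0996,-0.064,0,0,0,0.064,1]
    - [0.1066,-0.079,0,0,0,0.08,1]

```text
clock: 17.6
tcp_pos: [0.5717, 0.1492, 0.244]
orientation: [0.837, -3.026, 0.006]
contact_force: [0.7, -5.3, -1.1]
grip_width: 0.0262
```

```bash
cat >> h.py <<'E'
E0=np.array([.5035,.1095])
def stat():
    o=readout.get_obs();x=R.from_rotvec(o["orientation"]).as_matrix()[:,0];d=E0-o["tcp_pos"][:2]
    print("clk",o["clock"],"yaw",np.arctan2(x[1],x[0]),"toE along",d@x[:2],"lat",d@np.array([x[1],-x[0]]),"z",o["tcp_pos"][2],"F",o["contact_force"],"Ftool",R.from_rotvec(o["orientation"]).inv().apply(o["contact_force"]),"M",o["moment"],"j",o["joints"],o["grip_width"])
def arc(phis,rho,z=0.):
    """rows for turning clockwise by phis about the eye axis, centring the bar on it"""
    o=readout.get_obs();Ro=R.from_rotvec(o["orientation"]);x=Ro.as_matrix()[:,0];y0=np.arctan2(x[1],x[0])
    for p in phis:
        c=np.array([*(E0-rho*np.array([np.cos(y0-p),np.sin(y0-p)])),o["tcp_pos"][2]+z])
        print(p,(Ro.inv().apply(c-o["tcp_pos"])/.5).round(4),round(p/2/np.pi,4))
E
python3 -c "
from h import *
stat();arc([.1,.2,.3,.4,.5,.6,.7,.8,.9,1.],.08)"
```

```text
clk 17.6 yaw -2.60213164483729 toE along 0.07895696308078523 lat 0.0009661019055075132 z 0.24399227543578433 F [ 0.713 -5.314 -1.137] Ftool [ 2.115 -4.922  1.159] M [-1.055 -0.096  0.603] j [ 0.3    0.562 -0.902  1.775  0.505  1.056  1.325] 0.026176151166452204
0.1 [-0.001 -0.014  0.   ] 0.0159
0.2 [ 0.001 -0.03   0.   ] 0.0318
0.3 [ 0.005 -0.045  0.   ] 0.0477
0.4 [ 0.011 -0.06   0.   ] 0.0637
0.5 [ 0.018 -0.075  0.   ] 0.0796
0.6 [ 0.026 -0.088  0.   ] 0.0955
0.7 [ 0.035 -0.101  0.   ] 0.1114
0.8 [ 0.046 -0.113  0.001] 0.1273
0.9 [ 0.059 -0.123  0.001] 0.1432
1.0 [ 0.071 -0.133  0.001] 0.1592
```

>>> step_arm:
  commands:
    - [-0.001,-0.014,0,0,0,0.016,1]
    - [0.001,-0.03,0,0,0,0.032,1]
    - [0.005,-0.045,0,0,0,0.048,1]
    - [0.011,-0.06,0.001,0,0,0.064,1]
    - [0.018,-0.075,0.001,0,0,0.08,1]
    - [0.026,-0.088,0.001,0,0,0.095,1]
    - [0.035,-0.101,0.002,0,0,0.111,1]
    - [0.046,-0.113,0.002,0,0,0.127,1]
    - [0.059,-0.123,0.002,0,0,0.143,1]
    - [0.071,-0.133,0.002,0,0,0.159,1]

```text
clock: 18.85
tcp_pos: [0.5754, 0.0725, 0.2432]
orientation: [0.72, 3.057, -0.009]
contact_force: [0.0, -3.3, -0.2]
grip_width: 0.0262
```

```bash
python3 -c "
from h import *
stat();arc([.06,.12,.18,.24,.3,.36,.42,.48,.54,.6],.08)
"
```

```text
clk 18.85 yaw 2.6791876361584066 toE along 0.08088249933749143 lat 0.0010074775378723227 z 0.24324632306034483 F [ 0.01  -3.34  -0.239] Ftool [-1.499 -2.984  0.259] M [-0.703  0.139  0.462] j [ 0.281  0.472 -0.673  1.811  0.354  0.984  0.57 ] 0.026217680424667596
0.06 [ 0.002 -0.008  0.   ] 0.0095
0.12 [ 0.003 -0.017  0.   ] 0.0191
0.18 [ 0.004 -0.027  0.   ] 0.0286
0.24 [ 0.006 -0.036  0.   ] 0.0382
0.3 [ 0.009 -0.045  0.   ] 0.0477
0.36 [ 0.012 -0.054  0.   ] 0.0573
0.42 [ 0.016 -0.063  0.   ] 0.0668
0.48 [ 0.02  -0.072  0.   ] 0.0764
0.54 [ 0.025 -0.08   0.   ] 0.0859
0.6 [ 0.03  -0.088  0.   ] 0.0955
```

>>> step_arm:
  commands:
    - [0.002,-0.008,0,0,0,0.0095,1]
    - [0.003,-0.017,0,0,0,0.019,1]
    - [0.004,-0.027,0,0,0,0.0286,1]
    - [0.006,-0.036,0,0,0,0.038,1]
    - [0.009,-0.045,0,0,0,0.0477,1]
    - [0.012,-0.054,0,0,0,0.0573,1]
    - [0.016,-0.063,0,0,0,0.0668,1]
    - [0.02,-0.072,0,0,0,0.0764,1]
    - [0.02,-0.072,0,0,0,0.0764,1]
    - [0.02,-0.072,0,0,0,0.0764,1]

```text
clock: 20.1
tcp_pos: [0.5508, 0.0436, 0.2434]
orientation: [1.423, 2.797, -0.011]
contact_force: [2.6, -4.6, -2.4]
grip_width: 0.0264
```

```bash
python3 -c "
from h import *
stat();arc([.04,.08,.12,.16,.2,.24,.28],.08)
"
```

```text
clk 20.1 yaw 2.200396947347119 toE along 0.08112185465329513 lat 0.0005703104350681873 z 0.243367232043605 F [ 2.59 -4.59 -2.38] Ftool [-5.221 -0.598  2.415] M [-1.194 -0.579  0.233] j [ 0.264  0.404 -0.575  1.88   0.278  0.938  0.189] 0.026395593830971145
0.04 [ 0.002 -0.005  0.   ] 0.0064
0.08 [ 0.003 -0.012  0.   ] 0.0127
0.12 [ 0.003 -0.018  0.   ] 0.0191
0.16 [ 0.004 -0.024  0.   ] 0.0255
0.2 [ 0.005 -0.031  0.   ] 0.0318
0.24 [ 0.007 -0.037  0.   ] 0.0382
0.28 [ 0.009 -0.043  0.   ] 0.0446
```

>>> step_arm:
  commands:
    - [0.002,-0.005,0,0,0,0.0064,1]
    - [0.003,-0.012,0,0,0,0.0127,1]
    - [0.003,-0.018,0,0,0,0.019,1]
    - [0.004,-0.024,0,0,0,0.0255,1]
    - [0.005,-0.031,0,0,0,0.0318,1]
    - [0.005,-0.031,0,0,0,0.0318,1]
    - [0.005,-0.031,0,0,0,0.0318,1]
    - [0.005,-0.031,0,0,0,0.0318,1]
    - [0.005,-0.031,0,0,0,0.0318,1]
    - [0.005,-0.031,0,0,0,0.0318,1]

```text
clock: 21.35
tcp_pos: [0.5371, 0.0356, 0.2433]
orientation: [1.692, 2.641, -0.012]
contact_force: [2.4, -5.0, -2.7]
grip_width: 0.0268
```

```bash
python3 -c "
from h import *
stat();arc([.05,.1,.15,.2,.24],.08)
"
```

```text
clk 21.35 yaw 2.0018517022903755 toE along 0.08120456345599138 lat 0.0003159249346032997 z 0.24329850844722942 F [ 2.416 -4.972 -2.658] Ftool [-5.505  0.128  2.702] M [-1.12  -0.508  0.191] j [ 0.25   0.374 -0.537  1.914  0.248  0.92   0.023] 0.026762947239785752
0.05 [ 0.003 -0.007  0.   ] 0.008
0.1 [ 0.003 -0.015  0.   ] 0.0159
0.15 [ 0.004 -0.023  0.   ] 0.0239
0.2 [ 0.006 -0.031  0.   ] 0.0318
0.24 [ 0.007 -0.037  0.   ] 0.0382
```

>>> step_arm:
  commands:
    - [0.002,-0.007,0,0,0,0.008,1]
    - [0.002,-0.015,0,0,0,0.016,1]
    - [0.003,-0.023,0,0,0,0.024,1]
    - [0.004,-0.031,0,0,0,0.0318,1]
    - [0.005,-0.037,0,0,0,0.038,1]
    - [0.005,-0.037,0,0,0,0.038,1]
    - [0.005,-0.037,0,0,0,0.038,1]
    - [0.005,-0.037,0,0,0,0.038,1]
    - [0.005,-0.037,0,0,0,0.038,1]
    - [0.005,-0.037,0,0,0,0.038,1]

```text
clock: 22.6
tcp_pos: [0.5193, 0.0297, 0.2432]
orientation: [1.993, 2.421, -0.012]
contact_force: [1.3, -5.4, -3.9]
grip_width: 0.0265
```

```bash
python3 -c "
from h import *
stat();arc([.05,.1,.15,.2,.24],.08)
"
```

```text
clk 22.6 yaw 1.7640527208188101 toE along 0.08129683486849001 lat -0.0001438097782290263 z 0.2431894313501942 F [ 1.343 -5.411 -3.872] Ftool [-5.531  0.288  3.924] M [-1.288 -0.274  0.145] j [ 0.229  0.338 -0.494  1.957  0.214  0.899 -0.183] 0.026462370713282814
0.05 [ 0.003 -0.008 -0.   ] 0.008
0.1 [ 0.003 -0.016  0.   ] 0.0159
0.15 [ 0.004 -0.024  0.   ] 0.0239
0.2 [ 0.006 -0.032  0.   ] 0.0318
0.24 [ 0.007 -0.038  0.   ] 0.0382
```

>>> step_arm:
  commands:
    - [0.001,-0.008,0.002,0,0,0.008,1]
    - [0.001,-0.016,0.002,0,0,0.016,1]
    - [0.002,-0.024,0.002,0,0,0.024,1]
    - [0.004,-0.032,0.002,0,0,0.0318,1]
    - [0.005,-0.038,0.002,0,0,0.038,1]
    - [0.005,-0.038,0.002,0,0,0.038,1]
    - [0.005,-0.038,0.002,0,0,0.038,1]
    - [0.005,-0.038,0.002,0,0,0.038,1]
    - [0.005,-0.038,0.002,0,0,0.038,1]
    - [0.005,-0.038,0.002,0,0,0.038,1]

```text
clock: 23.85
tcp_pos: [0.5004, 0.0283, 0.2425]
orientation: [2.266, 2.166, -0.011]
contact_force: [0.6, -5.5, -0.4]
grip_width: 0.0265
```

```bash
python3 -c "
from h import *
stat();arc([.05,.1,.15,.2,.24],.08)
"
```

```text
clk 23.85 yaw 1.5258794971025589 toE along 0.08129204847486463 lat -0.0005210348591974962 z 0.24248362363048515 F [ 0.595 -5.499 -0.405] Ftool [-5.462  0.841  0.46 ] M [-1.136 -0.088  0.099] j [ 0.2    0.303 -0.455  2.001  0.184  0.878 -0.4  ] 0.026495656408943954
0.05 [ 0.003 -0.009 -0.   ] 0.008
0.1 [ 0.003 -0.017 -0.   ] 0.0159
0.15 [ 0.004 -0.025 -0.   ] 0.0239
0.2 [ 0.006 -0.033 -0.   ] 0.0318
0.24 [ 0.007 -0.039 -0.   ] 0.0382
```

>>> step_arm:
  commands:
    - [0.001,-0.009,0,0,0,0.008,1]
    - [0.001,-0.017,0,0,0,0.016,1]
    - [0.002,-0.025,0,0,0,0.024,1]
    - [0.004,-0.033,0,0,0,0.0318,1]
    - [0.005,-0.039,0,0,0,0.038,1]
    - [0.005,-0.039,0,0,0,0.038,1]
    - [0.005,-0.039,0,0,0,0.038,1]
    - [0.005,-0.039,0,0,0,0.038,1]
    - [0.005,-0.039,0,0,0,0.038,1]
    - [0.005,-0.039,0,0,0,0.038,1]

```text
clock: 25.1
tcp_pos: [0.4814, 0.0313, 0.2426]
orientation: [2.506, 1.88, -0.01]
contact_force: [2.5, -5.0, -3.4]
grip_width: 0.0267
```

```bash
python3 -c "
from h import *
stat();arc([.05,.1,.15,.2,.24],.08)
"
```

```text
clk 25.1 yaw 1.287287254827116 toE along 0.08121803551590075 lat -0.0006237786226008443 z 0.24255254442291083 F [ 2.471 -5.023 -3.412] Ftool [-4.097  3.767  3.464] M [-1.251 -0.475 -0.107] j [ 0.164  0.268 -0.421  2.044  0.156  0.861 -0.629] 0.026651642680397308
0.05 [ 0.003 -0.009 -0.   ] 0.008
0.1 [ 0.003 -0.017 -0.   ] 0.0159
0.15 [ 0.004 -0.025 -0.   ] 0.0239
0.2 [ 0.006 -0.033 -0.   ] 0.0318
0.24 [ 0.007 -0.039 -0.   ] 0.0382
```

>>> step_arm:
  commands:
    - [0.001,-0.009,0.001,0,0,0.008,1]
    - [0.001,-0.017,0.001,0,0,0.016,1]
    - [0.002,-0.025,0.001,0,0,0.024,1]
    - [0.003,-0.029,0.001,0,0,0.028,1]
    - [0.003,-0.029,0.001,0,0,0.028,1]
    - [0.003,-0.029,0.001,0,0,0.028,1]
    - [0.003,-0.029,0.001,0,0,0.028,1]
    - [0.003,-0.029,0.001,0,0,0.028,1]
    - [0.003,-0.029,0.001,0,0,0.028,1]
    - [0.003,-0.029,0.001,0,0,0.028,1]

```text
clock: 26.35
tcp_pos: [0.4683, 0.0363, 0.2422]
orientation: [2.66, 1.653, -0.008]
contact_force: [2.6, -5.3, -1.6]
grip_width: 0.0263
```

```bash
python3 -c "
from h import *
stat();arc([.05,.1,.15,.2,.24],.08)
"
```

```text
clk 26.35 yaw 1.1118048239702307 toE along 0.08116308906134286 lat -0.0008853505326535602 z 0.24218976881304574 F [ 2.614 -5.312 -1.629] Ftool [-3.588  4.687  1.689] M [-1.458 -0.467  0.08 ] j [ 0.133  0.245 -0.398  2.072  0.14   0.849 -0.807] 0.026270546798682112
0.05 [ 0.003 -0.01  -0.   ] 0.008
0.1 [ 0.003 -0.018 -0.   ] 0.0159
0.15 [ 0.004 -0.026 -0.   ] 0.0239
0.2 [ 0.005 -0.034 -0.   ] 0.0318
0.24 [ 0.007 -0.04  -0.   ] 0.0382
```

>>> step_arm:
  commands:
    - [0.001,-0.005,0,0,0,0.004,1]
    - [0.001,-0.009,0,0,0,0.008,1]
    - [0.001,-0.009,0,0,0,0.008,1]
    - [0.001,-0.009,0,0,0,0.008,1]
    - [0.001,-0.009,0,0,0,0.008,1]
    - [0.001,-0.009,0,0,0,0.008,1]
    - [0.001,-0.009,0,0,0,0.008,1]
    - [0.001,-0.009,0,0,0,0.008,1]
    - [0.001,-0.009,0,0,0,0.008,1]
    - [0.001,-0.009,0,0,0,0.008,1]

```text
clock: 27.6
tcp_pos: [0.4651, 0.0382, 0.2424]
orientation: [2.699, 1.586, -0.007]
contact_force: [3.5, -7.3, -3.5]
grip_width: 0.0267
```

```bash
python3 -c "
from h import *
stat();arc([.05,.1,.15],.08)
"
```

```text
clk 27.6 yaw 1.0628166429217585 toE along 0.0810135314034433 lat -0.001102554208128402 z 0.2423547234701505 F [ 3.504 -7.262 -3.479] Ftool [-4.607  6.569  3.572] M [-1.602 -0.457  0.365] j [ 0.123  0.239 -0.393  2.08   0.137  0.847 -0.858] 0.026673259347923372
0.05 [ 0.002 -0.01  -0.   ] 0.008
0.1 [ 0.003 -0.018 -0.   ] 0.0159
0.15 [ 0.004 -0.026 -0.   ] 0.0239
```

```bash
python3 -c "
from h import *
arc([-.1,-.2,-.3,-.4,-.5],.0805)
"
```

```text
-0.1 [0.002 0.014 0.   ] -0.0159
-0.2 [0.004 0.03  0.   ] -0.0318
-0.3 [0.008 0.045 0.   ] -0.0477
-0.4 [0.014 0.06  0.   ] -0.0637
-0.5 [0.021 0.075 0.   ] -0.0796
```

>>> step_arm:
  commands:
    - [0.001,0.007,0,0,0,-0.008,1]
    - [0.002,0.014,0,0,0,-0.016,1]
    - [0.003,0.022,0,0,0,-0.024,1]
    - [0.004,0.03,0,0,0,-0.032,1]
    - [0.006,0.037,0,0,0,-0.04,1]
    - [0.008,0.045,0,0,0,-0.048,1]
    - [0.011,0.052,0,0,0,-0.056,1]
    - [0.014,0.06,0,0,0,-0.064,1]
    - [0.018,0.068,0,0,0,-0.072,1]
    - [0.018,0.068,0,0,0,-0.072,1]

```text
clock: 28.85
tcp_pos: [0.4993, 0.0308, 0.2427]
orientation: [2.275, 2.154, -0.009]
contact_force: [0.1, -0.2, -1.9]
grip_width: 0.0264
```

```bash
python3 - <<'E'
from h import *
stat()
f=grab_frame("scene");t=grab_frame("top")
a=cv2.resize(f["img"][140:215,215:315,::-1],(400,300),interpolation=cv2.INTER_CUBIC)
b=cv2.resize(t["img"][140:215,190:290,::-1],(400,300),interpolation=cv2.INTER_CUBIC)
cv2.imwrite("pics/c8.png",np.hstack([a,b]))
E
```

```text
clk 28.85 yaw 1.5162665302267344 toE along 0.07876985853681634 lat -0.00012685366770408355 z 0.24266136664696736 F [ 0.064 -0.157 -1.945] Ftool [-0.133  0.068  1.947] M [-0.028  0.052 -0.026] j [ 0.194  0.3   -0.454  2.004  0.183  0.875 -0.415] 0.02639581417165217
```

>>> step_arm:
  commands:
    - [-0.02,0,0,0,0,0,1]
    - [-0.05,0,0,0,0,0,1]
    - [-0.08,0,0,0,0,0,1]
    - [-0.11,0,0,0,0,0,1]
    - [-0.14,0,0,0,0,0,1]
    - [-0.17,0,0,0,0,0,1]
    - [-0.2,0,0,0,0,0,1]
    - [-0.23,0,0,0,0,0,1]
    - [-0.25,0,0,0,0,0,1]
    - [-0.26,0,0,0,0,0,1]

```text
clock: 30.2
tcp_pos: [0.4917, -0.1001, 0.2439]
orientation: [2.276, 2.152, -0.01]
contact_force: [0.2, -0.1, -1.8]
grip_width: 0.0265
```

```bash
python3 - <<'E'
from h import *
stat()
f=grab_frame("wrist");s=grab_frame("scene");save(f,"w9")
a=cv2.resize(s["img"][110:260,200:400,::-1],(400,300),interpolation=cv2.INTER_CUBIC)
b=cv2.resize(f["img"][:,:,::-1],(400,300))
cv2.imwrite("pics/c9.png",np.hstack([a,b]))
for n,g in(("s",s),("w",f)):
  m=tip_of("eye_centre",g);print(n,[(np.round(d["point"],1),d["p"]) for d in m[:1]],proj(g,[[.5035,.1095,.1785]]))
cmd([.46,-.2,.085],1.516)
E
```

```text
clk 30.2 yaw 1.5146601517733014 toE along 0.20990779122846634 lat 3.340727928303512e-05 z 0.24392784529827968 F [ 0.228 -0.099 -1.762] Ftool [-0.066  0.23   1.763] M [-0.033  0.047  0.023] j [ 0.405  0.292 -0.392  2.004  0.159  0.871 -0.131] 0.02653501863736138
s [(array([257.6, 173.6]), 0.64)] [[258.194 172.996]]
w [] [[ 276.841 -252.56 ]]
now 30.4 [ 0.492 -0.099  0.244] yaw 1.515803927212129 j [ 0.403  0.292 -0.393  2.004  0.159  0.871 -0.132] F [ 0.052  0.335 -1.919] M [ 0.002 -0.032  0.005] 0.026469729388996027
row [-0.202 -0.053  0.32 ] [ 0.     0.002 -0.   ]
```

View pics/c9.png

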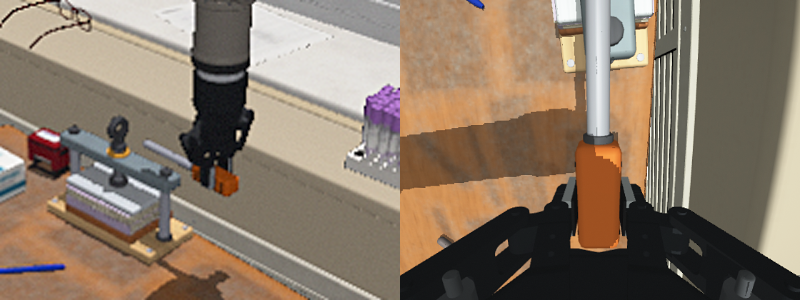

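>>> step_arm:
  commands:
    - [-0.06,-0.01,0,0,0,0,1]
    - [-0.14,-0.02,0,0,0,0,1]
    - [-0.2,-0.03,0,0,0,0,1]
    - [-0.24,-0.031,0.03,0,0,0,1]
    - [-0.244,-0.031,0.09,0,0,0,1]
    - [-0.244,-0.031,0.15,0,0,0,1]
    - [-0.244,-0.031,0.21,0,0,0,1]
    - [-0.244,-0.031,0.25,0,0,0,1]
    - [-0.244,-0.031,0.28,0,0,0,1]
    - [-0.244,-0.031,0.3,0,0,0,1]

```text
clock: 31.65
tcp_pos: [0.4699, -0.221, 0.0942]
orientation: [2.275, 2.155, -0.01]
contact_force: [-0.1, -0.4, -1.8]
grip_width: 0.0267
```

```bash
python3 - <<'E'
from h import *
cmd([.47,-.22,.0775],1.516)
E
```

```text
now 31.65 [ 0.47  -0.221  0.094] yaw 1.5166687992438979 j [ 0.526  0.541 -0.263  2.063  0.27   0.565  0.016] F [-0.128 -0.394 -1.821] M [-0.048 -0.033 -0.006] 0.026734648259297545
row [ 0.002 -0.     0.033] [0.    0.002 0.   ]
```

Lower to contact, then open and rise.

>>> step_arm:
  commands:
    - [0,0,0.012,0,0,0,1]
    - [0,0,0.022,0,0.001,0,1]
    - [0,0,0.03,0,0.002,0,1]
    - [0,0,0.033,0,0.002,0,1]
    - [0,0,0.033,0,0.002,0,1]
    - [0,0,0.033,0,0.002,0,1]
    - [0,0,0.033,0,0.002,0,1]
    - [0,0,0.033,0,0.002,0,1]
    - [0,0,0.033,0,0.002,0,1]
    - [0,0,0.033,0,0.002,0,1]

```text
clock: 32.9
tcp_pos: [0.4699, -0.2212, 0.0777]
orientation: [-2.28, -2.16, -0.004]
contact_force: [0.5, 0.2, -1.6]
grip_width: 0.0265
```

>>> step_arm:
  commands:
    - [0,0,0,0,0,0,-1]
    - [0,0,0,0,0,0,-1]
    - [0,0,0,0,0,0,-1]
    - [0,0,0,0,0,0,-1]
    - [0,0,0,0,0,0,-1]
    - [0,0,0,0,0,0,-1]
    - [0,0,0,0,0,0,-1]
    - [0,0,-0.02,0,0,0,-1]
    - [0,0,-0.06,0,0,0,-1]
    - [0,0,-0.1,0,0,0,-1]

```text
clock: 34.15
tcp_pos: [0.4699, -0.2212, 0.1288]
orientation: [-2.28, -2.16, -0.005]
contact_force: [0.7, 0.6, -0.0]
grip_width: 0.0854
```

>>> step_arm:
  commands:
    - [0,0,-0.08,0,0,0,-1]
    - [0,0,-0.16,0,0,0,-1]
    - [0,0,-0.24,0,0,0,-1]
    - [0,0,-0.32,0,0,0,-1]
    - [0,0,-0.36,0,0,0,-1]
    - [0,0,-0.36,0,0,0,-1]
    - [0,0,-0.36,0,0,0,-1]
    - [0,0,-0.36,0,0,0,-1]
    - [0,0,-0.36,0,0,0,-1]
    - [0,0,-0.36,0,0,0,-1]

```text
clock: 35.4
tcp_pos: [0.4695, -0.2216, 0.3083]
orientation: [-2.279, -2.16, -0.004]
contact_force: [-0.0, 0.1, 1.0]
grip_width: 0.0855
```

```bash
python3 - <<'E'
from h import *
stat()
F={n:grab_frame(n) for n in("scene","top","wrist")}
for t,z in(("bar_tip",.013),("bar_grip",.013),("eye_centre",.1785),("stapler",0),("stamp",0),("swab_box",0),("glue_stick",0)):
    for n in F:
        for d in tip_of(t,F[n])[:1]: print(t,n,np.round(d["point"],1),round(d["p"],2),atz(F[n],d["point"],z))
f=F["wrist"];m=masks_of("bar",f)
if m:
    ys,xs=np.nonzero(m[0]["pixels"]);P=np.array([atz(f,(x,y),.013) for x,y in list(zip(xs,ys))[::5]])[:,:2]
    c=P.mean(0);u,s,v=np.linalg.svd(P-c,full_matrices=False);q=(P-c)@v[0];print(c,v[0],np.ptp(q),c+v[0]*q.min(),c+v[0]*q.max())
s=F["scene"];gray=[proj(s,[[.5035,.1095,z]]).round(2) for z in(.1785,.182)];print(gray)
for m in masks_of("eye_loop",s)[:1]: print("eye ext",m["extent"])
E
```

```text
clk 35.4 yaw 1.5169332791314545 toE along 0.33245918518285983 lat 0.01611201049878739 z 0.3083148127011334 F [-0.043  0.086  0.995] Ftool [ 0.087 -0.046 -0.995] M [-0.035  0.019 -0.04 ] j [ 0.632  0.241 -0.361  1.9    0.096  1.018  0.176] 0.0855320327018228
bar_tip scene [291.2 243.8] 0.78 [ 0.468 -0.068  0.013]
bar_tip top [293.  189.8] 0.59 [ 0.479 -0.067  0.013]
bar_tip wrist [278.4  48.4] 0.81 [ 0.479 -0.071  0.013]
bar_grip scene [332.2 264.3] 0.77 [ 0.476 -0.219  0.013]
bar_grip top [339.7 195.3] 0.87 [ 0.464 -0.215  0.013]
bar_grip wrist [277.2 180.7] 0.78 [ 0.469 -0.218  0.013]
eye_centre scene [255.7 172.8] 0.42 [0.499 0.116 0.178]
eye_centre top [231.6 176.1] 0.56 [0.497 0.11  0.179]
stapler scene [381.4 309.2] 0.72 [ 0.43  -0.419 -0.   ]
stapler top [400.6 210.1] 0.77 [ 0.422 -0.412  0.   ]
stapler wrist [251.4 317.1] 0.83 [ 0.422 -0.414  0.   ]
stamp scene [225.6 196. ] 0.92 [0.533 0.306 0.   ]
stamp top [175.1 169.4] 0.87 [0.538 0.316 0.   ]
swab_box scene [196.1 204.7] 0.89 [0.421 0.336 0.   ]
swab_box top [162.9 204.4] 0.77 [0.424 0.352 0.   ]
glue_stick scene [397.6 289.4] 0.55 [ 0.528 -0.409  0.   ]
glue_stick top [400.5 177.6] 0.59 [ 0.527 -0.412  0.   ]
glue_stick wrist [328.3 318.2] 0.95 [ 0.531 -0.422  0.   ]
[ 0.472 -0.176] [-0.048 -0.999] 0.18421040036262562 [ 0.477 -0.073] [ 0.468 -0.257]
[array([[258.19, 173.  ]]), array([[258.19, 172.01]])]
eye ext [256.8, 177.8, 10.9, 16.7]
```

```bash
python3 -c "
from h import *
print(r.hand_in())"
```

```text
the job is handed in; nothing more can be done
None
```

I tightened the press with one insertion of the bar, laid the bar flat on the desk, and handed the job in at about 36 s.

- **Insertion:** I slid the rod through the eye from the far-left side, with almost no contact force, until the grip was about 80 mm from the screw axis.
- **Tightening:** I turned the eye clockwise. It ran at about 0.2 N m, the friction level. The torque then rose from 0.45 to 0.9 N m over the last 0.05 rad, so I took that as the hard stop and did not turn further. I estimate about 2.6 rad of screw turn, within the 1.6–2.7 expected.
- **Removal:** I turned the bar back within its play until the load was zero, drew it out, set it down and raised the open gripper to about 0.31 m.

**Last checks:**
- **Bar:** the grip is about 330 mm and the tip about 180 mm from the screw axis. The bar's measured length of 0.184 m fits it lying flat.
- **Robot:** the gripper was clear of everything, with only about 1 N on the sensor (noise).
- **Bystanders:** nothing showed a real shift. The largest difference between views was about 18 mm (swab box, scene camera only). The top camera put the swab box within 2 mm of its starting place.
- **Not confirmed:** the final eye height could not be checked to 0.2 mm with the cameras. That the screw is tight rests on the felt stop and the estimated turn. The camera estimates of the eye's position also differed by several millimetres.

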